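# Open the terminal cover of a desk power unit

## Task

Open the terminal bay of the power unit on the desk: press its snap tab fully in, and only then push the released cover by its upright rib along the guides, right off the bay until it lies wholly on the flat deck at the other end of the unit. Only press and push with the fingertips: do not lift or tip the cover, let it lie flat on the deck, and leave the other things on the desk where they are.

Things in the scene. Friction and masses are not known exactly. Their poses are not given: they have to be found in the camera images.
- module: grey plastic desk power unit 120 (x) x 250 (y) x 66 mm, fixed to the desk. Origin: centre of its underside, on the desk. +y (long axis) is the way the cover slides off, z up. Along y in mm: -125 to -81 the tab between cheeks 52 high; -81 to 5 the terminal bay, with the cover on its seat 46 high; 5 to 115 the flat deck; 115 to 125 the end stop, 66 high, across the whole width.
- deck (a point): centre of the flat deck's top, at module (0, 60, 46) mm, axes as the module's: the deck is 110 mm long (y), level with the seat. Guide rails run along both sides of bay and deck, inner faces at x = +-46.5 mm, 54 mm above the desk. Over the bay only they carry lips, tops at 57 mm, reaching in to x = +-40 mm, that hold the cover down.
- tab (a joint): travel of the snap tab in m: 0 out, 0.010 fully in (at its stop, cover free). It moves straight down, needs about 4 N all the way, has no spring and stays where it is pushed. Starts at 0 to 0.0015. The cover's catch is clear only beyond 0.008.
- tab_top (a point): middle of the top face of the snap tab's paddle, a white block 30 (x) x 28 (y) mm at module x = 0, y = -104 mm. Its top is 70 mm above the desk when out, 60 mm when fully in: higher than all near it. A tongue from it runs under the cover; the nib on its end stands up through the cover's window. Axes as the module's.
- cover: loose white terminal cover: plate 90 (x) x 84 (y) x 6 mm, about 90 g, with an upright rib across its leading (+y) edge and a window 25 x 11 mm at y -35 to -24 mm. Origin: centre of the plate's underside; seated it is at module (0, -37.5, 46) mm, axes as the module's, 2 mm of play. The plate's top is 52 mm above the desk. It is off its seat after sliding 84 mm; the end stop comes at 110 mm.
- cover_push (a point): middle of the rear (-y) face of the cover's rib, the face to push towards +y; 60 mm above the desk. The rib is 50 mm long (x), 8 mm thick (y), stands 16 mm above the plate, its top 68 mm above the desk. The plate behind it is bare for 58 mm, as far as the window. Axes as the cover's.
- screwdriver: [bystander, leave alone] screwdriver 190 mm long lying beside the unit
- glide: [bystander, leave alone] black furniture foot glide, 38 mm wide, 34 mm tall, close to the unit
- spare_clip: [bystander, leave alone] small steel block 45 x 30 x 18 mm, close to the unit
- mug: [bystander, leave alone] white mug, 80 mm wide, 92 mm tall
- screw_jar: [bystander, leave alone] jar, 60 mm wide, 70 mm tall
- tape_measure: [bystander, leave alone] black tape measure 65 x 35 x 60 mm
- leg_collar: [bystander, leave alone] aluminium collar, 60 mm wide, 25 mm tall
Not all that is in view belongs to the job. What is shaped like the cover but orange, purple or turquoise is not meant.

How it is judged (in metres and radians):
On the way, in this order (a step that is already met when the one before it is completed fails the run):
1. the snap tab is pressed fully in with the cover still on its seat (value of joint tab above 0.0085 m and y of cover in the frame of module between -0.043 and -0.032 m), for 0.2 s.
2. the cover is pushed along the guides, flat, until it is off its seat (y of cover in the frame of module between 0.0465 and 0.079 m and x of cover in the frame of module between -0.012 and 0.012 m and z of cover in the frame of module between 0.042 and 0.051 m and angle between cover's own z axis and vertical below 0.08 rad), for 0.2 s.
At the end, for the whole second after the job is handed in: the tab is in (over 8.5 of 10 mm) and the cover lies flat (within 0.08 rad) and still on the deck, between the guides, slid at least 84 mm from where it was seated (all of step 2 and linear speed of cover below 0.02 m/s and value of joint tab above 0.0085 m); the robot touches nothing.
It fails at once if the cover is lifted (20 mm above its seat) or carried (height (world z) of cover above 0.066 m).
It fails at once if the cover is tipped (over 0.3 rad) (angle between cover's own z axis and vertical above 0.3 rad).
It fails at once if the cover falls off the unit (height (world z) of cover below 0.035 m).
It fails at once if another thing on the desk is disturbed (moved over 20 mm) (distance of any of screwdriver, glide, spare_clip, mug, screw_jar, tape_measure, leg_collar from where it was at the start of the episode above 0.02 m).
It also fails if it takes over 40 s, if anything falls off the work surface, if the arm or the gripper's body presses on something with over 40 N, if the wrist force passes 120 N, or if a joint passes its speed limit or range.

## Robot

A 6-joint arm with a two-finger parallel gripper is mounted at the origin on the work surface. World frame = base frame: x ahead of the robot, y to its left, z up, the work surface at z = 0. Lengths are in mm, angles in rad, forces in N, time in s.
With the tool pointing down it reaches from about 350 to 950 mm from the base axis. Payload 17.4 kg.
Tool frame: the origin (TCP) lies midway between the tips of the shut fingers; the grasp point (between the pads) lies r.grip_point_offset behind it (r.grip_point_offset is the distance from the TCP to the grasp point, in mm); x points along the fingers, y is the direction in which the jaws open and shut, and the axes are right-handed (so a half turn about x gives the same grasp; the last joint's range is limited). The gripper opens to 93 mm and grips with 3 to 60 N. Pads are 15 mm wide; open, the fingers measure 128 mm over their backs; the gripper's body (75 mm by 188 mm) begins 65 mm behind the grasp point.
Start: joints at [1.136, 0.116, 1.442, -0, 1.584, -0.038], TCP at [260.875, 622.557, 218.646] pointing down, gripper open.
Joint ranges: [-2.83, 2.83], [-0.83, 2.19], [0.07, 2.5], [-1.14, 4.28], [0.01, 3], [-2.97, 2.97]. Speed limits (rad/s): [1.89, 1.89, 2.22, 3.14, 3.14, 3.14].

## Interface

Orientations are given as a rotation vector (axis times angle).
In Python, from plant import monitor, viewer, job, r gives the robot as it stands.
- The arm moves only by the tool arm_command, never from a script. Its argument "increments" is a list of rows, each a list of 3 entries, a list of its own where there are three numbers: the shift along the world's x, y, z in m, then the turn, a rotation vector about the world's x, y, z in degrees, then the opening in per cent of the stroke, from 0 (shut) to 100 (fully open). In form: [[[x, y, z], [wx, wy, wz], grip], ...]. A call has 1 to 5 rows; each row shifts and turns the pose as measured when the row begins; what a row does not reach is not made up. A row lasts 1/12 s, in which the tool goes at most 41.7 mm and 7.16 degrees, less where a joint would pass 70% of its speed; a pose out of reach is approached as far as the arm can. A call is refused whole if a number of a shift passes 0.0417 or a number of a turn 7.16, either way. A call with a gripper value outside its range is refused whole. The fingers move at their own pace and stop on an object; the grip force is fixed at half the most. Time passes only in rows, so rows that do not move let the fingers close. It gives the time, the measured TCP pose, the force and the opening at its end, in the units of the state.
- monitor.get_obs(): the state, without advancing time (a new reading comes with each control period).
- viewer.read_camera(name): name is "side" or "top"; returns a dict with "color" (480x640x3 uint8, blue, green, red), "depth" (480x640 float32, mm along the optical axis (not along the pixel's ray), 0 where there is no reading), "camera_matrix" (3x3 intrinsics, pixels), "rvec" (rotation vector, rad) and "tvec" (3), from world to camera coordinates, as OpenCV has them. Camera axes: x right, y down, z forward; pixel columns grow to the right and rows downward; lengths in mm; the calibration is good to about 2 mm. A picture is of the moment at which its call begins.
- job.finish_job(): hands the job in, once; it reports no verdict.
The state is a dict: "time": time; "joint_pos": joint angles; "joint_velocities": joint speeds; "joint_torque": joint torques, N m; "ee_pos": TCP position; "ee_rot": TCP orientation; "force": force on the tool from outside, world axes, zero at the start; "ft_torque": the same for the moment, N m; "width": finger opening in mm.
Only numpy, scipy, OpenCV 4.12 (cv2) and the standard library are available. Lean on these libraries where they do the work, as an engineer would, in place of code of your own. Each camera call takes 0.05 s, during which the arm holds its last target.

## Working session

There is one attempt and no reset: what is moved stays moved. The work goes in short steps, Python scripts to look and compute and a tool call to move; the robot and the scene stay as the last step left them, time stands still between calls to the robot, and variables do not carry over. Pictures are saved under pics/ and viewed, and the job is handed in when it is done.

Besides the shell and the picture viewer there is one more tool, called after "Emit:" in YAML: its name, and indented under it one key for each argument. arm_command: Moves the arm, as the interface text tells. Its arguments: {"type":"object","properties":{"increments":{"type":"array"}},"required":["increments"]}

```bash
ls; mkdir -p pics; python3 - <<'E'
from plant import monitor, viewer, job, r
import cv2,numpy as np,pickle
d={}
for n in("top","side"):
    c=viewer.read_camera(n);d[n]=c
    cv2.imwrite(f"pics/{n}0.png",c["color"])
    R=cv2.Rodrigues(np.array(c["rvec"]))[0];print(n,c["camera_matrix"],-R.T@np.array(c["tvec"]).ravel(),R)
pickle.dump(d,open("d0.pkl","wb"))
print(monitor.get_obs(), r.grip_point_offset)
E
```

```text
pics
top [[539.05827787   0.         318.3516496 ]
 [  0.         539.05827787 232.45522266]
 [  0.           0.           1.        ]] [ 284.76371193  -13.35093459 1250.05409067] [[ 0.12348167 -0.99232582  0.00646081]
 [-0.97238343 -0.12229433 -0.1987827 ]
 [ 0.19804732  0.01826364 -0.98002229]]
side [[611.47107085   0.         324.71066862]
 [  0.         611.47107085 241.99484172]
 [  0.           0.           1.        ]] [ 188.13061924 -895.27926766  744.67099399] [[ 0.93512767 -0.35392812  0.01646617]
 [-0.18875397 -0.53696723 -0.82221538]
 [ 0.29984694  0.76576829 -0.56893825]]
{'time': 0.1, 'joint_pos': array([ 1.13619521e+00,  1.16434076e-01,  1.44220522e+00, -4.52358192e-05,
        1.58399956e+00, -3.77993432e-02]), 'joint_velocities': array([-0.0009377 , -0.00066569, -0.00140526,  0.00060204, -0.00176657,
       -0.00086609]), 'joint_torque': array([ 2.39208952e-03, -7.22889233e+01, -6.23864079e+01,  7.80375442e-02,
        2.27721292e-02, -8.92305093e-05]), 'ee_pos': array([260.80919872, 622.37512204, 217.97746592]), 'ee_rot': array([ 0.31047466,  1.54849154, -0.31209778]), 'force': array([ 0.17946239, -1.08365657, -0.95874622]), 'ft_torque': array([ 0.00446432, -0.012172  , -0.04249039]), 'width': 92.87257526437341} 18.8
```

View pics/top0.png

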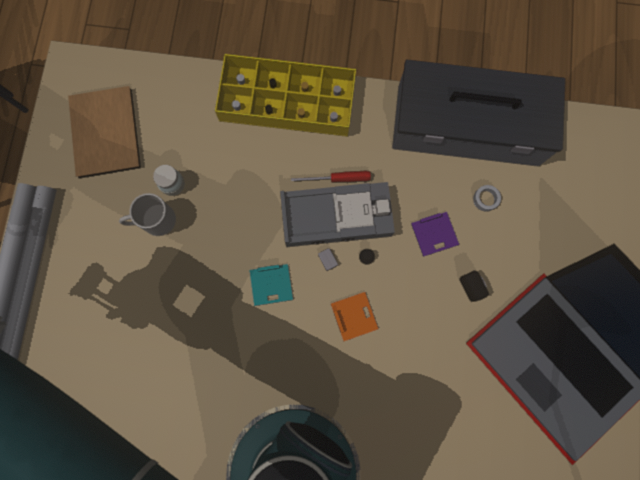

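View pics/side0.png

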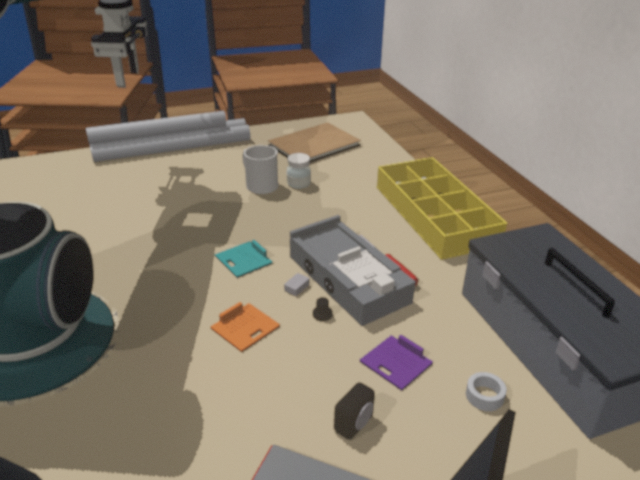

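The power unit is at about (338,213) in the top view. The paddle is at the right, near (382,207), and the deck runs left to the end stop near (286,220). I'll zoom in for corners.

```bash
python3 - <<'E'
import pickle,cv2
d=pickle.load(open("d0.pkl","rb"))
cv2.imwrite("pics/top0z.png",cv2.resize(d["top"]["color"][165:265,270:410],None,fx=5.7,fy=5.7,interpolation=cv2.INTER_CUBIC))
cv2.imwrite("pics/side0z.png",cv2.resize(d["side"]["color"][205:335,280:430],None,fx=4.6,fy=4.6,interpolation=cv2.INTER_CUBIC))
E
```

```text
(no output)
```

View pics/top0z.png

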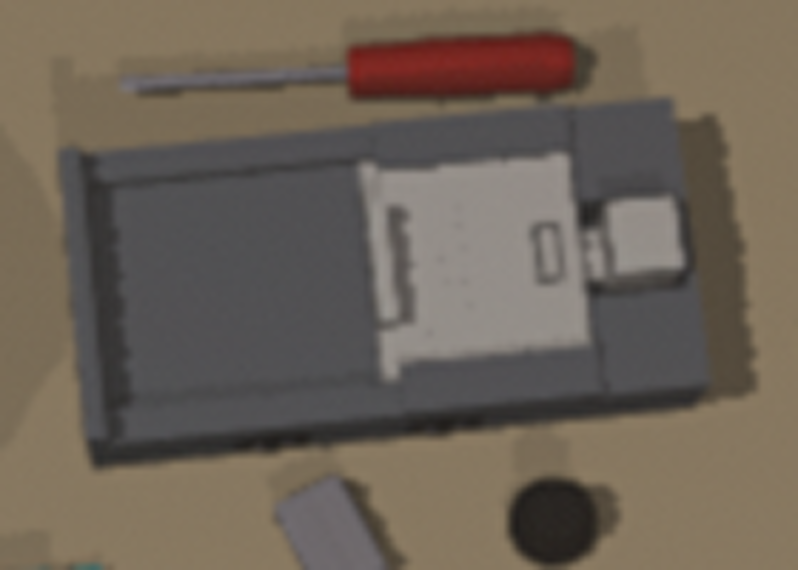

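View pics/side0z.png

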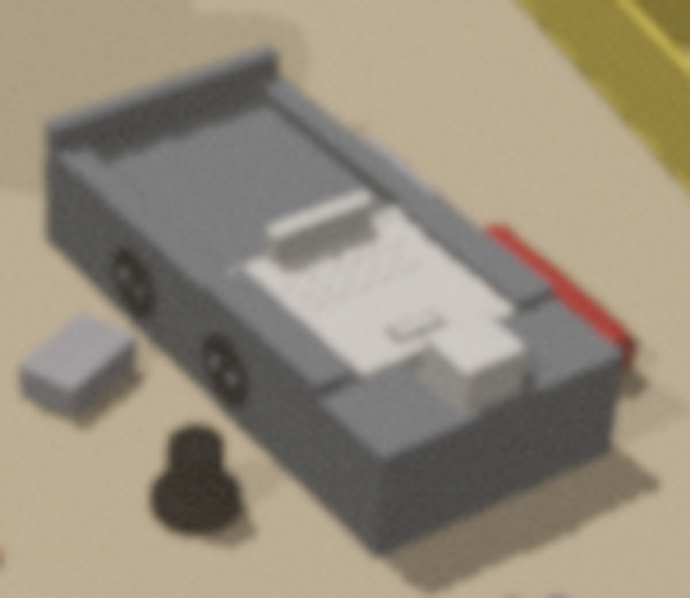

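```bash
cat > h.py <<'E'
import numpy as np,cv2
def ray(c,uv,z):
    R=cv2.Rodrigues(np.array(c["rvec"],float))[0];t=np.array(c["tvec"],float).ravel();o=-R.T@t
    d=R.T@np.linalg.inv(c["camera_matrix"])@np.array([uv[0],uv[1],1.]);s=(z-o[2])/d[2];return o+s*d
def unz(p,off,f): return ((p[0]+.5)/f-.5+off[0],(p[1]+.5)/f-.5+off[1])
E
python3 - <<'E'
import pickle;from h import *
from scipy.optimize import least_squares
d=pickle.load(open("d0.pkl","rb"))
T=[((62,150),(60,125,66)),((93,440),(-60,125,66)),((671,98),(60,-125,52)),((707,388),(-60,-125,52)),
((605,198),(15,-90,69)),((680,195),(15,-118,69)),((688,275),(-15,-118,69)),((612,280),(-15,-90,69))]
S=[((270,46),(60,125,66)),((46,125),(-60,125,66)),((385,457),(-60,-125,52)),((622,352),(60,-125,52)),((380,552),(-60,-125,0))]
def fit(L):
    W=np.array([w for w,_ in L]);M=np.array([m for _,m in L],float)
    def f(p):
        c,s=np.cos(p[2]),np.sin(p[2]);return np.c_[c*M[:,0]-s*M[:,1]+p[0]-W[:,0],s*M[:,0]+c*M[:,1]+p[1]-W[:,1]].ravel()
    q=least_squares(f,[400,0,0]);print(q.x,np.degrees(q.x[2]));print(q.fun.reshape(-1,2).round(1).tolist());return q.x
A=[(ray(d["top"],unz(p,(270,165),5.7),m[2]),m) for p,m in T]
B=[(ray(d["side"],unz(p,(280,205),4.6),m[2]),m) for p,m in S]
fit(A);fit(B);p=fit(A+B)
for n,m in dict(tab=(0,-104),rib=(0,0),stop=(0,115)).items():
    c,s=np.cos(p[2]),np.sin(p[2]);print(n,c*m[0]-s*m[1]+p[0],s*m[0]+c*m[1]+p[1])
# rib picks
for q,z in (((398,207),52),((405,322),52),((362,163),52),((397,380),52),((375,163),52),((570,155),52),((590,347),52)): print(ray(d["top"],unz(q,(270,165),5.7),z).round(1))
D=d["top"]["depth"]; print(D[205:212:3,376:390:3])
E
```

```text
[ 5.78853496e+02 -2.75464293e+01  2.24903663e-01] 12.886030690110614
[[0.4, 1.5], [-1.4, 3.0], [-0.3, -1.5], [0.5, -2.2], [-2.1, -1.1], [-0.8, 1.1], [2.1, 0.7], [1.6, -1.6]]
[ 5.79077413e+02 -2.86815614e+01  2.35338263e-01] 13.483889235932397
[[0.1, 4.1], [-0.8, 4.0], [0.4, -1.8], [2.3, -0.9], [-2.0, -5.4]]
[ 5.78838594e+02 -2.80316639e+01  2.29946327e-01] 13.174954032968044
[[-0.3, 1.2], [-2.0, 2.0], [0.2, -1.5], [1.2, -2.8], [-1.7, -1.4], [-0.3, 0.8], [2.7, 0.3], [2.1, -2.0], [0.6, 4.6], [-0.4, 5.1], [-0.6, -1.0], [1.5, -0.7], [-3.0, -4.6]]
tab 602.5428213114301 -129.2942413800709
rib 578.8385939289383 -28.031663868933407
stop 552.6271886502215 83.9413785712667
[606.2 -29.9  52. ]
[559.5 -38.1  52. ]
[622.7 -13.3  52. ]
[535.5 -37.7  52. ]
[623.3 -18.5  52. ]
[636.5 -96.4  52. ]
[ 558.5 -112.6   52. ]
[[1223.614  1212.9974 1217.3094 1215.6207 1215.4354]
 [1229.9491 1213.8704 1216.4622 1214.0458 1215.4076]
 [1237.8693 1213.5149 1210.4504 1210.2135 1216.3135]]
```

```bash
python3 - <<'E'
from plant import monitor
from scipy.spatial.transform import Rotation as Ro
import numpy as np
o=monitor.get_obs();R=Ro.from_rotvec(o["ee_rot"]);print(R.as_matrix().round(3))
a=np.radians(13.1);X=np.array([np.cos(a),np.sin(a),0])
for s in (1,-1):
    x=np.array([0,0,-1.]);y=s*X;z=np.cross(x,y);G=Ro.from_matrix(np.c_[x,y,z]);print((G*R.inv()).as_rotvec(degrees=True),G.as_rotvec())
E
```

```text
[[-0.     0.386  0.922]
 [-0.001  0.922 -0.386]
 [-1.    -0.001  0.   ]]
[ 4.04496123e-02 -4.73732256e-02 -5.41648951e+01] [ 1.0391317   1.30871018 -1.0391317 ]
[5.62763677e-02 4.80515572e-02 1.25835086e+02] [-1.3756119   1.09225248  1.3756119 ]
```

Emit:
arm_command:
  increments:
    - [[0.017,-0.0375,0],[0,0,0],0]
    - [[0.017,-0.0375,0],[0,0,0],0]
    - [[0.017,-0.0375,0],[0,0,0],0]
    - [[0.017,-0.0375,0],[0,0,0],0]
    - [[0.017,-0.0375,0],[0,0,0],0]

```text
time: 0.52
ee_pos: [343.1, 433.9, 212.9]
ee_rot: [0.3, 1.553, -0.31]
force: [0.6, 0.6, -0.0]
width: 64.6
```

Emit:
arm_command:
  increments:
    - [[0.017,-0.0375,0.002],[0,0,-6],0]
    - [[0.017,-0.0375,0],[0,0,-6],0]
    - [[0.017,-0.0375,0],[0,0,-6],0]
    - [[0.017,-0.0375,0],[0,0,-6],0]
    - [[0.017,-0.0375,0],[0,0,-6],0]

```text
time: 0.93
ee_pos: [426.1, 242.8, 213.7]
ee_rot: [0.72, 1.452, -0.729]
force: [0.9, 0.7, -0.1]
width: 30.7
```

Emit:
arm_command:
  increments:
    - [[0.017,-0.0375,0],[0,0,-6],0]
    - [[0.017,-0.0375,0],[0,0,-6],0]
    - [[0.017,-0.0375,0],[0,0,-6],0]
    - [[0.017,-0.0375,0],[0,0,-6],0]
    - [[0.017,-0.0375,0],[0,0,0],0]

```text
time: 1.35
ee_pos: [509.2, 51.4, 213.6]
ee_rot: [1.062, 1.301, -1.069]
force: [0.9, 0.8, 0.1]
width: 1.2
```

Emit:
arm_command:
  increments:
    - [[0.0186,-0.036,0],[0,0,0],0]
    - [[0.0186,-0.036,0],[0,0,0],0]
    - [[0.0186,-0.036,-0.02],[0,0,0],0]
    - [[0.0186,-0.036,-0.03],[0,0,0],0]
    - [[0.0186,-0.036,-0.03],[0,0,0],0]

```text
time: 1.77
ee_pos: [595.1, -119.3, 149.9]
ee_rot: [1.068, 1.292, -1.067]
force: [0.6, 0.1, 0.1]
width: 0.1
```

```bash
cat > st.py <<'E'
from plant import monitor
from scipy.spatial.transform import Rotation as Ro
import numpy as np
o=monitor.get_obs();R=Ro.from_rotvec(o["ee_rot"])
a=np.radians(13.1);X=np.array([np.cos(a),np.sin(a),0]);Y=np.array([-X[1],X[0],0]);x=np.array([0,0,-1.])
G=Ro.from_matrix(np.c_[x,X,np.cross(x,X)]);print("turn",(G*R.inv()).as_rotvec(degrees=True).round(2))
p=o["ee_pos"]-[578.9,-28,0];print("t",o["time"],"pos",o["ee_pos"].round(1),"module",(p@X).round(1),(p@Y).round(1),"F",o["force"].round(1),o["width"])
E
python3 st.py; python3 - <<'E'
from plant import viewer
import cv2
for n in("top","side"): cv2.imwrite(f"pics/{n}1.png",viewer.read_camera(n)["color"])
E
```

```text
turn [0.03 0.08 2.19]
t 1.7667 pos [ 595.1 -119.3  149.9] module -4.9 -92.6 F [0.6 0.1 0.1] 0.057207430774661096
```

View pics/side1.png

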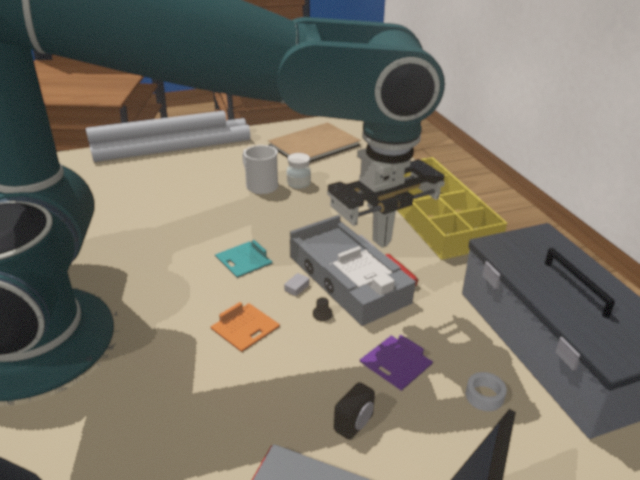

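The side view shows the shut fingers (tip at about (383,243)) above the unit, with the jaw axis across it. The paddle is still to the lower right, at about (382,277). I'll centre over the tab and go down.

Emit:
arm_command:
  increments:
    - [[0.0075,-0.01,-0.02],[0,0,2.2],0]
    - [[0,0,-0.02],[0,0,0],0]
    - [[0,0,-0.015],[0,0,0],0]
    - [[0,0,0],[0,0,0],0]

```text
time: 2.2
ee_pos: [601.2, -131.1, 88.2]
ee_rot: [1.039, 1.314, -1.045]
force: [-0.3, -0.2, -0.0]
width: 0.4
```

```bash
python3 st.py; python3 - <<'E'
from plant import viewer
import cv2
for n in("side","top"): 
  c=viewer.read_camera(n)["color"]
  c=c[205:335,280:430] if n=="side" else c[165:265,270:410]
  cv2.imwrite(f"pics/{n}2.png",cv2.resize(c,None,fx=4,fy=4,interpolation=cv2.INTER_CUBIC))
E
```

```text
turn [-0.07 -0.42  0.17]
t 2.2 pos [ 601.2 -131.1   88.2] module -1.6 -105.4 F [-0.3 -0.2 -0. ] 0.3842083916757072
```

View pics/side2.png

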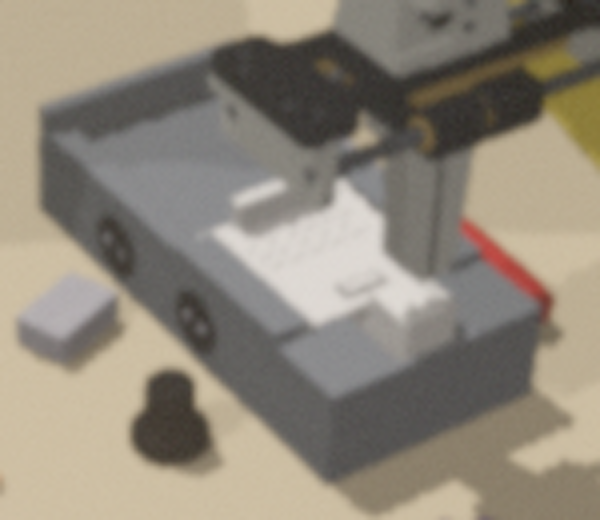

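View pics/top2.png

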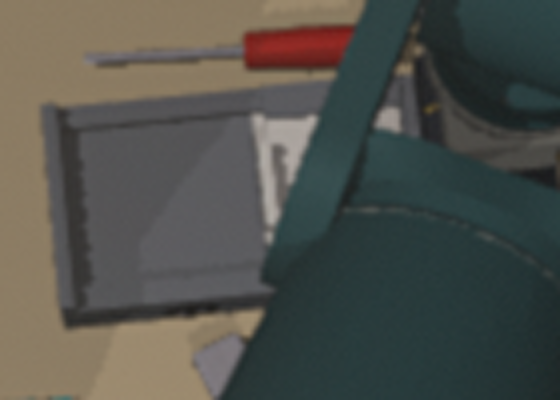

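The fingertips (bottom at about (420,275) in the zoom) are over the paddle in the side view. The arm hides the tab in the top view. Next I press down in small steps.

Emit:
arm_command:
  increments:
    - [[0.001,0.001,-0.01],[0,0,0],0]
    - [[0,0,-0.006],[0,0,0],0]
    - [[0,0,-0.003],[0,0,0],0]
    - [[0,0,-0.003],[0,0,0],0]

```text
time: 2.63
ee_pos: [605.1, -129.2, 72.9]
ee_rot: [1.04, 1.306, -1.04]
force: [-0.3, 0.1, 0.4]
width: 0.4
```

Emit:
arm_command:
  increments:
    - [[0,0,-0.002],[0,0,0],0]
    - [[0,0,-0.002],[0,0,0],0]
    - [[0,0,-0.002],[0,0,0],0]

```text
time: 2.88
ee_pos: [605.3, -129.1, 67.2]
ee_rot: [1.04, 1.305, -1.039]
force: [-3.4, -0.1, 3.2]
width: 0.3
```

Emit:
arm_command:
  increments:
    - [[-0.0015,0,-0.002],[0,0,0],0]
    - [[0,0,-0.002],[0,0,0],0]
    - [[0,0,-0.002],[0,0,0],0]

```text
time: 3.13
ee_pos: [604.3, -129.2, 61.7]
ee_rot: [1.041, 1.303, -1.038]
force: [-1.4, 0.5, 2.2]
width: 0.2
```

Emit:
arm_command:
  increments:
    - [[0,0,-0.002],[0,0,0],0]
    - [[0,0,-0.002],[0,0,0],0]

```text
time: 3.3
ee_pos: [604.8, -129.5, 59.2]
ee_rot: [1.041, 1.301, -1.038]
force: [-11.7, 2.1, 32.5]
width: 0.5
```

The force rose to 32 N at z = 59 mm, so the tab is on its stop. I'll hold briefly, then retract straight up.

Emit:
arm_command:
  increments:
    - [[0,0,0.0003],[0,0,0],0]
    - [[0,0,0],[0,0,0],0]
    - [[0,0,0],[0,0,0],0]

```text
time: 3.55
ee_pos: [604.8, -129.4, 60.3]
ee_rot: [1.041, 1.301, -1.037]
force: [0.3, -0.4, 0.0]
width: 0.5
```

Emit:
arm_command:
  increments:
    - [[0,0,0.01],[0,0,0],0]
    - [[0,0,0.02],[0,0,0],0]
    - [[-0.006,0.025,0.01],[0,0,0],0]
    - [[-0.009,0.038,0],[0,0,0],0]
    - [[0,0,0],[0,0,0],0]

```text
time: 3.97
ee_pos: [588.4, -65.8, 101.8]
ee_rot: [1.044, 1.303, -1.041]
force: [0.3, -0.2, -0.5]
width: 0.6
```

```bash
python3 st.py; python3 - <<'E'
from plant import viewer
import cv2
for n in("side","top"): 
  c=viewer.read_camera(n)["color"]
  c=c[205:335,280:430] if n=="side" else c[165:265,270:410]
  cv2.imwrite(f"pics/{n}3.png",cv2.resize(c,None,fx=4,fy=4,interpolation=cv2.INTER_CUBIC))
E
```

```text
turn [0.07 0.21 0.3 ]
t 3.9667 pos [588.4 -65.8 101.8] module 0.7 -39.0 F [ 0.3 -0.2 -0.5] 0.6362216581884229
```

View pics/side3.png

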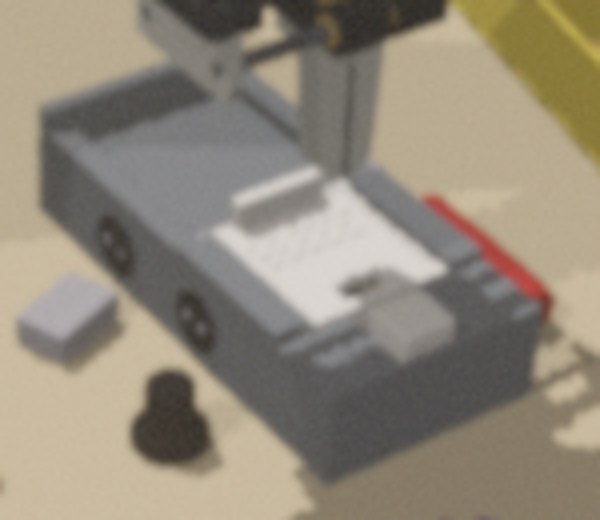

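The paddle (about (412,320)) sits lower and the nib is gone from the window (about (365,285)). The cover hasn't moved. Next I go down behind the rib.

Emit:
arm_command:
  increments:
    - [[-0.001,0.004,-0.02],[0,0,0],0]
    - [[0,0,-0.015],[0,0,0],0]
    - [[0,0,-0.008],[0,0,0],0]
    - [[0,0,0],[0,0,0],0]

```text
time: 4.4
ee_pos: [588.9, -67.1, 57.5]
ee_rot: [1.043, 1.3, -1.042]
force: [0.3, 0.3, 0.2]
width: 0.3
```

```bash
python3 st.py
```

```text
turn [0.21 0.29 0.34]
t 4.4 pos [588.9 -67.1  57.5] module 0.9 -40.4 F [0.3 0.3 0.2] 0.3490865131493705
```

Emit:
arm_command:
  increments:
    - [[-0.003,0.0117,0],[0,0,0],0]
    - [[-0.002,0.0078,0],[0,0,0],0]
    - [[-0.001,0.0049,0],[0,0,0],0]

```text
time: 4.65
ee_pos: [582.5, -43.0, 57.0]
ee_rot: [1.044, 1.3, -1.046]
force: [-0.0, -0.0, -0.0]
width: 0.6
```

Emit:
arm_command:
  increments:
    - [[-0.001,0.0039,0],[0,0,0],0]
    - [[-0.001,0.0039,0],[0,0,0],0]
    - [[-0.001,0.0039,0],[0,0,0],0]

```text
time: 4.9
ee_pos: [579.6, -29.4, 58.4]
ee_rot: [1.044, 1.299, -1.044]
force: [-0.1, 0.2, 0.3]
width: 0.6
```

```bash
python3 st.py
```

```text
turn [0.22 0.28 0.45]
t 4.9 pos [579.6 -29.4  58.4] module 0.4 -1.5 F [-0.1  0.2  0.3] 0.5737485846570918
```

```bash
python3 - <<'E'
from plant import viewer
import cv2
for n in("side","top"): 
  c=viewer.read_camera(n)["color"]
  c=c[205:335,280:430] if n=="side" else c[165:265,270:410]
  cv2.imwrite(f"pics/{n}4.png",cv2.resize(c,None,fx=4,fy=4,interpolation=cv2.INTER_CUBIC))
E
```

```text
(no output)
```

View pics/side4.png

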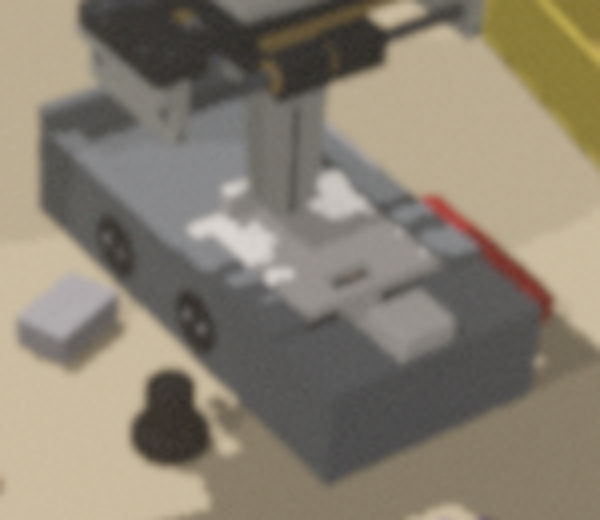

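The cover has started sliding, about 10 mm so far: the window moved from (365,285) to (350,275). It's flat and straight, so I keep pushing.

Emit:
arm_command:
  increments:
    - [[-0.002,0.0088,-0.001],[0,0,0],0]
    - [[-0.002,0.0088,0],[0,0,0],0]
    - [[-0.002,0.0088,0],[0,0,0],0]
    - [[-0.002,0.0088,0],[0,0,0],0]

```text
time: 5.33
ee_pos: [571.4, 7.4, 57.7]
ee_rot: [1.045, 1.298, -1.045]
force: [1.5, -0.8, 0.3]
width: 0.5
```

```bash
python3 st.py
```

```text
turn [0.25 0.33 0.53]
t 5.3333 pos [571.4   7.4  57.7] module 0.7 36.2 F [ 1.5 -0.8  0.3] 0.49917395109684365
```

Emit:
arm_command:
  increments:
    - [[-0.002,0.0088,0],[0,0,0.3],0]
    - [[-0.002,0.0088,0],[0,0,0],0]
    - [[-0.002,0.0088,0],[0,0,0],0]
    - [[-0.0015,0.006,0],[0,0,0],0]

```text
time: 5.67
ee_pos: [562.6, 44.5, 57.8]
ee_rot: [1.04, 1.301, -1.039]
force: [0.7, -0.4, -0.8]
width: 0.7
```

```bash
python3 st.py
```

```text
turn [0.24 0.33 0.13]
t 5.6667 pos [562.6  44.5  57.8] module 0.6 74.3 F [ 0.7 -0.4 -0.8] 0.6503296814088604
```

Emit:
arm_command:
  increments:
    - [[-0.0012,0.005,0],[0,0,0],0]
    - [[-0.001,0.004,0],[0,0,0],0]
    - [[-0.0003,0.0015,0],[0,0,0],0]
    - [[0,0,0],[0,0,0],0]

```text
time: 6.0
ee_pos: [559.5, 57.8, 57.8]
ee_rot: [1.039, 1.301, -1.038]
force: [0.1, -1.1, 0.7]
width: 0.8
```

```bash
python3 st.py
```

```text
turn [0.23 0.32 0.03]
t 6.0 pos [559.5  57.8  57.8] module 0.5 88.0 F [ 0.1 -1.1  0.7] 0.7691660002745182
```

Rib face is at about y = 95.5, so the cover is at about y = 61.5. I back off, then lift.

Emit:
arm_command:
  increments:
    - [[0.002,-0.008,0],[0,0,0],0]
    - [[0.002,-0.008,0],[0,0,0],0]
    - [[0,0,0.02],[0,0,0],0]
    - [[0,0,0.04],[0,0,0],0]
    - [[0,0,0.04],[0,0,0],0]

```text
time: 6.42
ee_pos: [560.0, 37.4, 151.2]
ee_rot: [1.033, 1.312, -1.049]
force: [0.4, 0.9, 0.5]
width: 0.6
```

Emit:
arm_command:
  increments:
    - [[-0.015,0.035,0.015],[0,0,0],0]
    - [[-0.015,0.038,0],[0,0,0],0]
    - [[-0.015,0.038,0],[0,0,0],0]
    - [[-0.015,0.038,0],[0,0,0],0]
    - [[-0.015,0.038,0],[0,0,0],0]

```text
time: 6.83
ee_pos: [488.8, 219.3, 177.9]
ee_rot: [1.051, 1.296, -1.051]
force: [0.6, -0.2, 0.3]
width: 0.5
```

Emit:
arm_command:
  increments:
    - [[-0.015,0.038,0],[0,0,0],0]
    - [[-0.015,0.038,0],[0,0,0],0]
    - [[0,0,0],[0,0,0],0]
    - [[0,0,0],[0,0,0],0]

```text
time: 7.17
ee_pos: [456.0, 301.6, 178.7]
ee_rot: [1.05, 1.297, -1.047]
force: [0.8, -0.3, -0.2]
width: 0.4
```

```bash
python3 st.py; python3 - <<'E'
from plant import viewer
import cv2,pickle
d={}
for n in("side","top"): 
  d[n]=viewer.read_camera(n);c=d[n]["color"]
  c,f=(c[205:335,280:430],4.6) if n=="side" else (c[165:265,270:410],5.7)
  cv2.imwrite(f"pics/{n}5.png",cv2.resize(c,None,fx=f,fy=f,interpolation=cv2.INTER_CUBIC))
pickle.dump(d,open("d5.pkl","wb"))
E
```

```text
turn [0.12 0.32 0.8 ]
t 7.1667 pos [456.  301.6 178.7] module -45.0 348.9 F [ 0.8 -0.3 -0.2] 0.420804647063353
```

View pics/side5.png

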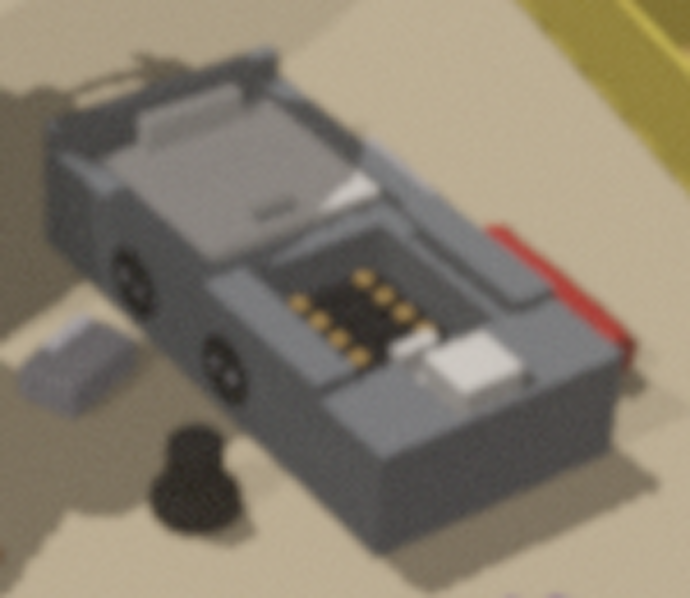

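View pics/top5.png

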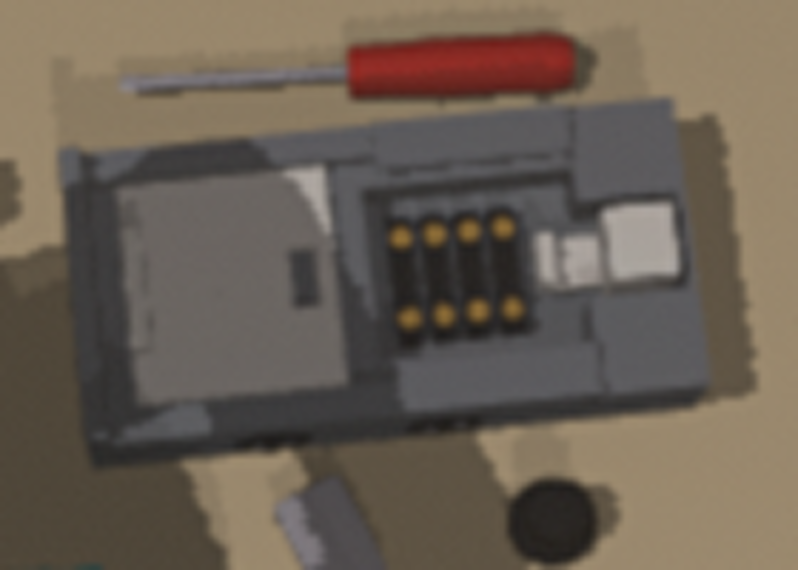

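The cover lies flat on the deck (corners about (117,188), (326,168), (346,385), (138,402) in the top zoom). The bay is fully open and the neighbouring things haven't moved. I'll check its position numerically.

```bash
python3 - <<'E'
import pickle;from h import *
d=pickle.load(open("d5.pkl","rb"))
a=np.radians(13.1);P=[]
for q in ((117,188),(326,168),(346,385),(138,402)):
    p=ray(d["top"],unz(q,(270,165),5.7),52)[:2]-[578.9,-28];P.append((p@[np.cos(a),np.sin(a)],p@[-np.sin(a),np.cos(a)]))
print(np.round(P,1),np.mean(P,0))
d0=pickle.load(open("d0.pkl","rb"))
D=d["top"]["depth"];D0=d0["top"]["depth"]
R=cv2.Rodrigues(np.array(d["top"]["rvec"]))[0]
def h(D,u,v):
    c=d["top"];X=D[v,u]*np.linalg.inv(c["camera_matrix"])@[u,v,1.];return (R.T@(X-np.array(c["tvec"]).ravel()))[2]
for box in ((378,203,387,211),(298,202,318,230)):
    print([round(float(np.median([h(q,u,v) for u in range(box[0],box[2]) for v in range(box[1],box[3])])),1) for q in(D0,D)])
E
```

```text
[[ 45.7 103.8]
 [ 45.4  19.1]
 [-44.3  20.8]
 [-42.7 103.8]] [ 1.02161479 61.85033528]
[70.1, 60.6]
[46.8, 52.7]
```

Cover is at module (1, 62) mm, 15 mm past the limit, with its top at about 52 mm. The tab went from about 70 to 60 mm. I'm handing it in.

```bash
python3 -c "
from plant import job;print(job.finish_job())"
```

```text
the job is handed in; nothing more can be done
None
```

I pressed the snap tab down to its stop, pushed the cover by its rib off the bay and onto the deck, backed the arm clear, and handed the job in at about 7.3 s. No verdict was reported.

My last checks, from the camera images and force readings:
- **Tab:** the force rose to 32 N at the stop. The tab top went from about 70.1 to 60.6 mm, so roughly 9.5 mm in against the 8.5 mm needed. The camera reading is good to about 2 mm, but the force rise and the nib clear of the cover's window agree with it.
- **Cover:** it lies at about module (1, 62) mm, slid roughly 99 mm. Its top is at about 52–53 mm, so it sits flat on the deck.
- **Other things:** the screwdriver, glide and spare clip look unmoved in the last pictures. I didn't measure them, and I didn't re-check the mug, jar, tape measure or collar, although the arm stayed well above them.
- **Robot:** it touches nothing.

No check failed or disagreed. Pushing the cover gave too little force to read clearly, so I confirmed that it was moving by picture.

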